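# Home the length stop and zero its readout with the pin tool

### The job

Turn the hand crank of the length stop clockwise (seen from above), over a full turn, until the carriage is fully home against its end block. Then take the pin tool from its stand, press the readout's small recessed zero button all the way down with its tip, and hang the pin tool back in its stand as it was, leaving the carriage home. Do not press the button before the carriage is home, and leave the other things on the bench where they are.

Things in the scene. Friction and masses are not known exactly. Their poses are not given: they have to be found in the camera images.
- machine: The length stop, fixed to the bench: grey base plate 110 x 370 x 12 mm, long side along its own y; grey gearbox (100 x 90 mm, top 68 mm above the bench) at the +y end with a crank on top; dark steel end block (100 x 20 mm, top 56 mm) at the -y end; two rods with the carriage between them. Origin: centre of the underside, z up.
- carriage: Aluminium carriage 94 (x) x 60 (y) mm with a black readout box on top (80 x 56 mm, top 71 mm above the bench). At its x = -20 mm: two raised keys at y = -18 and 18 mm, 3 mm high, and between them the recessed button. Slides along the machine's y, 40 mm per crank turn; home: its -y side against the end block. Origin: centre of its underside, 22 mm above the bench; axes as the machine's.
- well_mouth (a point): Centre of the mouth of the round well of the zero button, level with the readout's top (71 mm above the bench). The well is 13 mm wide; the button's top lies 5 mm below the mouth.
- button_top (a point): Centre of the top of the zero button, a grey disc 11 mm wide, at the bottom of its well; it moves with the button and the carriage.
- zero_button (a joint): How far the button is pressed, m: 0 released, 0.004 all the way down (about 5 N).
- crank (a joint): Crank angle, rad: 0 when the carriage is fully home (hard stop); it grows counter-clockwise seen from above, as the carriage moves away from home. At 0 the crank arm points along the machine's +x. It starts at more than one turn. It takes about 2 to 3 N at the knob and stays where it is left.
- crank_axis (a point): Point on the crank's vertical axis, on top of the gearbox, 74 mm above the bench.
- crank_knob (a point): Middle of the crank's upright round black knob, 55 mm from the axis: 22 mm wide, 45 mm tall, from 88 to 133 mm above the bench; this point is 110 mm above the bench. The knob turns freely on its pin.
- pin: The pin tool, hanging upright in its stand: thin steel shank 7 mm wide and 58 mm long with a flat tip, then a steel collar 26 mm wide and 4 mm thick, then a round wooden handle 16 mm wide and 52 mm tall; 114 mm in all. Origin: centre of the tip, z up along the tool.
- stand: Small dark steel stand, fixed to the bench, 64 x 80 mm, 75 mm tall, with a hole 16 mm wide in the middle of its 10 mm top plate; the tool's shank hangs through it and its collar rests on the plate. Origin: centre of the underside, z up.
- stand_hole (a point): Centre of the stand's hole at the upper face of the top plate, 75 mm above the bench. When the tool hangs in it its tip is 58 mm below this point.
- tin: Bystander: upright closed tin with a pale lid, 72 mm wide, 85 mm tall; origin at the centre of the underside.
- spray_can: Bystander: upright slim can, 52 mm wide, 168 mm tall; origin at the centre of the underside.
- jar: Bystander: upright jar, 60 mm wide, 60 mm tall; origin at the centre of the underside.
- wrench: Bystander: open-ended wrench lying flat on the bench, along its x.
- carton: Bystander: cardboard box 70 x 100 x 50 mm; origin at the centre of the underside.
- collar: Bystander: steel shaft collar lying flat, 44 mm wide, 14 mm tall; origin at the centre of the underside.
Things that resemble listed ones, but are neither listed nor needed, are in the scene too. Leave any orange look-alike of the pin alone. What is shaped like the stand but blue is not meant.

How it is judged (in metres and radians):
On the way, in this order (a step that is already met when the one before it is completed fails the run):
1. the carriage is cranked fully home (crank within 0.2 rad of its stop) (value of joint crank below 0.2 rad), for 0.2 s.
2. with the carriage home, the pin tool presses the zero button at least 3 mm of its 4 mm (value of joint crank below 0.2 rad and value of joint zero_button above 0.003 m and contact force between pin and carriage above 0.5 N), for 0.05 s.
At the end, for the whole second after the job is handed in: The carriage is home (crank within 0.2 rad of its stop), the zero button is released, and the pin tool hangs at rest, upright within 0.12 rad, in the stand's hole with its collar down on the plate (within 3 mm) (value of joint crank below 0.2 rad and value of joint zero_button below 0.001 m and horizontal distance between pin and stand_hole below 0.008 m and angle between pin's own z axis and vertical below 0.12 rad and z of pin in the frame of stand between 0.0145 and 0.02 m and linear speed of pin below 0.02 m/s); the robot touches nothing.
It fails at once if the zero button is pressed before the carriage is home (value of joint zero_button above 0.002 m and not (value of joint crank below 0.2 rad)).
It fails at once if a bystander (tin, spray can, jar, wrench, carton, collar) is moved more than 30 mm (distance of any of tin, spray_can, jar, wrench, carton, collar from where it was at the start of the episode above 0.03 m).
It also fails if it takes over 72 s, if anything falls off the work surface, if the arm or the gripper's body presses on something with over 40 N, if the wrist force passes 120 N, or if a joint passes its speed limit or range.

### The arm

A 6-joint arm with a two-finger parallel gripper is mounted at the origin on the work surface. World frame = base frame: x ahead of the robot, y to its left, z up, the work surface at z = 0. Lengths are in mm, angles in rad, forces in N, time in s.
With the tool pointing down it reaches from about 250 to 800 mm from the base axis. Payload 8.5 kg.
Tool frame: the origin (TCP) lies on the mounting face of the last link; the fingertips stand 173 mm ahead of it and the grasp point (between the pads) lies 155 mm ahead of it (nose_length is the distance from the TCP to the fingertips, in mm); z points along the fingers, y is the direction in which the jaws open and shut (so a half turn about z gives the same grasp; the last joint's range is limited). The gripper opens to 85 mm and grips with 20 to 120 N. Pads are 22 mm wide; open, the fingers measure 114 mm over their backs; the gripper's body (76 mm by 85 mm) begins 54 mm behind the grasp point. The pads swing forward as they close: fully open they stand 13 mm farther back than shut.
Start: joints at [1.267, 0.238, -0.013, 1.319, 0, 1.571], TCP at [157.043, 500.934, 404.676] pointing down, gripper open.
Joint ranges: [-2.66, 2.66], [-1.03, 1.9], [-1.14, 1.46], [-1.82, 2.27], [-1.45, 1.34], [-3.14, 3.14]. Speed limits (rad/s): [2.22, 2.22, 2.79, 3.14, 3.14, 3.14].

### API

Orientations are given as a 3x3 rotation matrix whose columns are the frame's x, y, z axes.
In Python, from bench import * gives the robot as it stands.
- The arm moves only by the shell command python3 -m crank 'ROWS' [OPENING] [FORCE]. ROWS is JSON, a list that holds one entry, the list of rows, each a list of 4 numbers: the shift along the tool's x, y, z in m, then the turn about the tool's z in rad. A call has exactly 8 rows; each row is the pose to reach, as a shift and turn from the pose commanded when the call began, along the tool's axes at that moment; what a row does not reach only later rows make up. A row lasts 1/12 s, in which the tool goes at most 41.7 mm and 7.16 degrees, less where a joint would pass 70% of its speed; a pose out of reach is approached as far as the arm can. A call with a gripper value outside its range is refused whole. OPENING is the closure, from 0 (fully open) to 1 (shut), set as the call begins (- or left out, the last holds). The fingers move at their own pace and stop on an object; FORCE is the grip in N (left out, the last holds). Time passes only in rows, so rows that repeat a pose let the fingers close, or fill a call up. It gives the time, the measured TCP pose, the force and the opening at its end, in the units of the state.
- state(): the state, without advancing time (a new reading comes with each control period).
- snapshot(name): name is "side" or "top"; returns the picture (480x640x3 uint8, red, green, blue); there is no depth.
- get_calibration(name): a dict with "camera_matrix" (3x3 intrinsics, pixels), "extrinsics" (4x4, takes a point from world to camera coordinates). Camera axes: x right, y down, z forward; pixel columns grow to the right and rows downward; lengths in mm; the calibration is good to about 2 mm. A picture is of the moment at which its call begins. get_calibration takes no time and is no camera call.
- hand_in(): hands the job in, once; it reports no verdict.
The state is a dict: "time": time; "joints": joint angles; "dq": joint speeds; "joint_torque": joint torques, N m; "eef_pos": TCP position; "tool_rot": TCP orientation; "force": force on the tool from outside, world axes, zero at the start; "wrist_torque": the same for the moment, N m; "opening": opening from 0.0 (shut) to 1.0 (fully open).
Only numpy, scipy, OpenCV 4.12 (cv2) and the standard library are available. Lean on these libraries where they do the work, as an engineer would, in place of code of your own. Each camera call takes 0.05 s, during which the arm holds its last target. There are 200 camera calls.

## Working session

There is one attempt and no reset: what is moved stays moved. The work goes in short steps, Python scripts to look and compute and a shell command to move; the robot and the scene stay as the last step left them, time stands still between calls to the robot, and variables do not carry over. Pictures are saved under pics/ and viewed, about 8 in all and at most 12, crops included, and the job is handed in when it is done.

```bash
ls; mkdir -p pics; python3 - <<'E'
from bench import *
import cv2
for n in("top","side"):
    cv2.imwrite(f"pics/{n}0.png",snapshot(n)[:,:,::-1]); c=get_calibration(n); print(c)
s=state();print(s)
E
```

```text
pics
{'camera_matrix': array([[488.58465181,   0.        , 320.06892777],
       [  0.        , 488.58465181, 237.52901972],
       [  0.        ,   0.        ,   1.        ]]), 'extrinsics': array([[-2.47104029e-02, -9.99692730e-01, -1.95996907e-03,
         3.39542243e+01],
       [-9.91549207e-01,  2.47587836e-02, -1.27346661e-01,
         5.17151675e+02],
       [ 1.27356058e-01, -1.20338152e-03, -9.91856334e-01,
         1.31282744e+03],
       [ 0.00000000e+00,  0.00000000e+00,  0.00000000e+00,
         1.00000000e+00]])}
{'camera_matrix': array([[510.06736986,   0.        , 319.50625491],
       [  0.        , 510.06736986, 232.75539151],
       [  0.        ,   0.        ,   1.        ]]), 'extrinsics': array([[ 6.84860254e-01, -7.28468844e-01, -1.73082395e-02,
        -3.49424076e+02],
       [-4.87932075e-01, -4.40822442e-01, -7.53390911e-01,
         3.37264205e+02],
       [ 5.41191946e-01,  5.24412736e-01, -6.57345085e-01,
         9.23338198e+02],
       [ 0.00000000e+00,  0.00000000e+00,  0.00000000e+00,
         1.00000000e+00]])}
{'time': 0.1, 'joints': array([ 1.26697758e+00,  2.38747621e-01, -1.41606360e-02,  1.31921413e+00,
       -3.74007458e-06,  1.57078396e+00]), 'dq': array([ 0.00063065, -0.0004108 ,  0.00044323, -0.00049648, -0.00012745,
       -0.00136637]), 'joint_torque': array([ 2.50053426e-04, -5.39723039e+01,  3.46995449e+01,  1.34850398e-02,
        2.49644495e-05,  1.62656960e-05]), 'eef_pos': array([157.01944974, 500.81727692, 404.13131693]), 'tool_rot': array([[-9.54204709e-01,  2.99154173e-01, -3.93144628e-04],
       [ 2.99154431e-01,  9.54203868e-01, -1.26644999e-03],
       [-3.72367571e-06, -1.32606351e-03, -9.99999121e-01]]), 'force': array([-0.48862215,  0.15214283,  0.24227492]), 'wrist_torque': array([ 0.02541074,  0.01493143, -0.02432137]), 'opening': 1.0002101550529758}
```

View pics/top0.png

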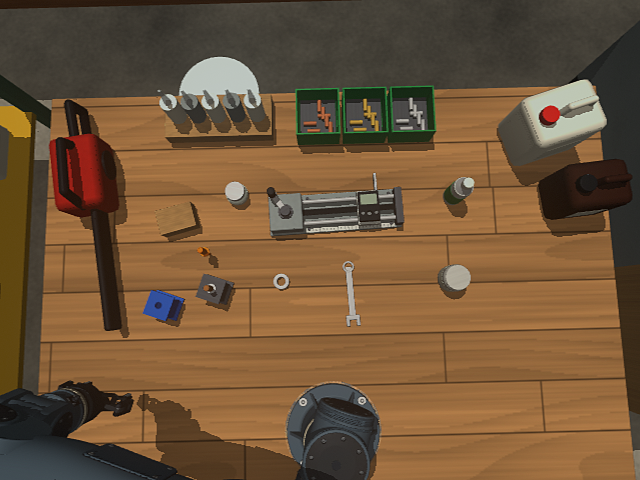

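View pics/side0.png

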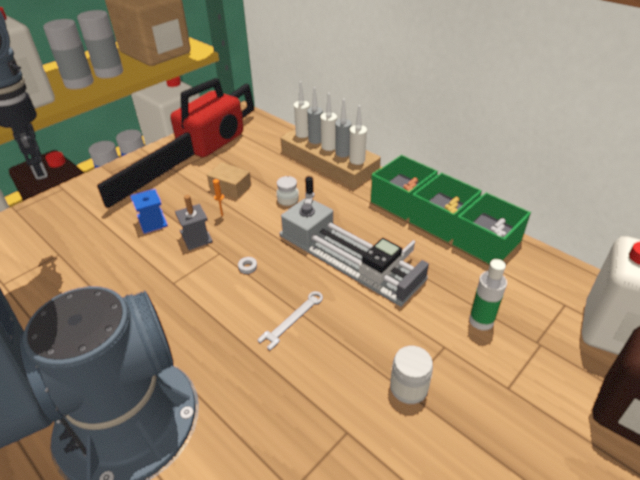

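The top view shows the gearbox at about (287,213), the carriage at (370,207), the end block at (399,205), the crank knob at about (271,191), and the steel stand with the pin at about (213,289). The orange pin look-alike is at (203,251). The side view agrees. Next I'll enlarge both views.

```bash
python3 - <<'E'
import cv2
a=cv2.imread("pics/top0.png");b=cv2.imread("pics/side0.png")
c=cv2.resize(a[165:245,255:415],None,fx=5,fy=5,interpolation=cv2.INTER_CUBIC)
cv2.imwrite("pics/c1.png",c)
d=cv2.resize(b[170:300,270:435],None,fx=4,fy=4,interpolation=cv2.INTER_CUBIC)
cv2.imwrite("pics/c2.png",d[:, :])
e=cv2.resize(a[265:315,190:240],(400,400),interpolation=cv2.INTER_CUBIC)
f=cv2.resize(b[185:255,165:235],(400,400),interpolation=cv2.INTER_CUBIC)
import numpy as np
cv2.imwrite("pics/c3.png",np.hstack([e,f]))
E
```

```text
(no output)
```

View pics/c1.png

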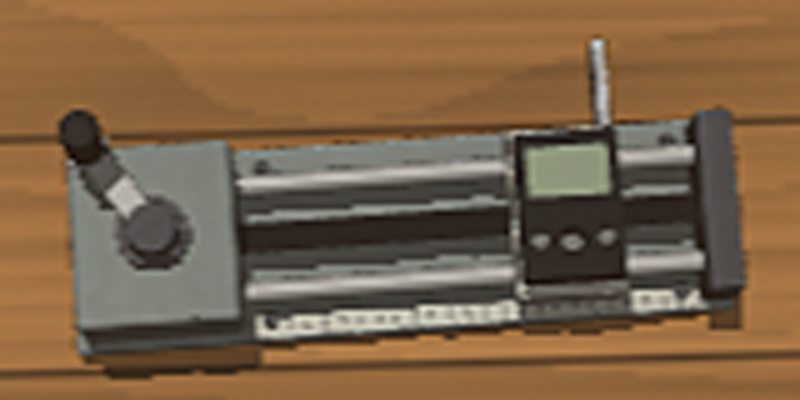

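View pics/c3.png

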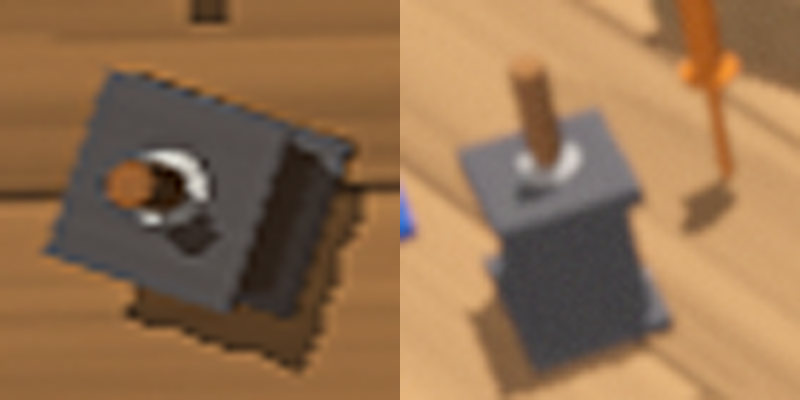

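The crops show the carriage short of the end block and the button at about (572,240), nearest the robot. The crank arm points up and to the left. The pin hangs in the dark stand, with its handle top at e-crop (130,185).

```bash
cat >h.py <<'E'
import numpy as np
from bench import *
def ray(n,p,z):
    c=get_calibration(n);K=np.array(c["camera_matrix"]);E=np.array(c["extrinsics"]);R,t=E[:3,:3],E[:3,3]
    o=-R.T@t; d=R.T@np.linalg.inv(K)@[p[0],p[1],1]
    return (o+d*(z-o[2])/d[2])[:2]
def crop(p,f,o): return (np.array(p)+.5)/f-.5+np.array(o)
E
python3 - <<'E'
from h import *
np.set_printoptions(precision=1,suppress=True)
T=lambda p,z:ray("top",crop(p,5,(255,165)),z)
g=np.array([T(p,68) for p in [(68,148),(228,141),(240,318),(80,328)]]);print("gear",g,g.mean(0),[np.linalg.norm(g[i]-g[i-1]) for i in range(4)])
e=np.array([T(p,56) for p in [(696,113),(732,110),(743,288),(708,290)]]);print("end",e.mean(0),[np.linalg.norm(e[i]-e[i-1]) for i in range(4)])
y=g.mean(0)-e.mean(0);L=np.linalg.norm(y);print("L should be 315?",L,"yaw",np.arctan2(y[1],y[0])-np.pi/2)
k=T((79,131),133);a=T((155,225),82);print("knob",k,"hub",a,np.linalg.norm(k-a))
for n,p in dict(k1=(542,240),b=(572,241),k2=(607,237)).items():print(n,T(p,71))
print("box",[T(p,71) for p in[(513,136),(612,128),(625,275),(526,285)]])
S=lambda p,z:ray("top",crop(p,8,(190,265)),z)
F=lambda p,z:ray("side",crop(p,400/70,(165,185)),z)
print("handle",S((130,185),131),F((528,62) and (128,62),131))
print("collar",S((172,188),79),F((150,160),79))
s=np.array([S(p,75) for p in[(112,70),(288,130),(230,310),(45,250)]]);print("stand",s,s.mean(0),[np.linalg.norm(s[i]-s[i-1]) for i in range(4)])
E
```

```text
gear [[635.4 159. ]
 [637.1  72. ]
 [539.8  67.5]
 [536.5 153.6]] [587.2 113. ] [np.float64(99.01202094978203), np.float64(86.92606433378349), np.float64(97.38349524671769), np.float64(86.18130322065494)]
end [ 600.3 -195.3] [np.float64(98.39317486039022), np.float64(19.848714167699285), np.float64(98.9390390325272), np.float64(19.069995349411215)]
L should be 315? 308.6039490936422 yaw 0.04227948562828998
knob [629.8 146.4] hub [589.1 111.4] 53.58293783184202
k1 [577.8 -96.1]
b [ 576.8 -112.3]
k2 [ 578.5 -131.2]
box [array([635.3, -82.5]), array([ 638.4, -136.3]), array([ 557.6, -140.1]), array([553.4, -86.7])]
handle [385.  312.3] [387.4 313.4]
collar [385.3 310.7] [387.  313.4]
stand [[424.8 331.5]
 [403.5 273.3]
 [345.1 292.4]
 [366.2 353.2]] [384.9 312.6] [np.float64(62.456751608016326), np.float64(61.934260152991335), np.float64(61.42345607604048), np.float64(64.38428870658159)]
```

Sizes and distances agree: the crank is at about 6.94 rad, and the carriage gap of about 44 mm matches that. The axis is at about (588,112), the knob at (630,146) and the stand hole at (385.5,312.5). I'll move towards the knob and align the tool with the world axes (tool x = −X, y = +Y, z = −Z).

```bash
python3 -m crank '[[[-0.02,-0.007,0,-0.02],[-0.055,-0.02,0,-0.06],[-0.09,-0.033,0,-0.11],[-0.13,-0.047,0,-0.16],[-0.17,-0.06,0,-0.21],[-0.21,-0.074,0,-0.26],[-0.245,-0.087,0,-0.304],[-0.28,-0.1,0,-0.304]]]' 0 40
python3 -c "
from h import *
s=state();print(s['eef_pos'],s['tool_rot'],s['time'],s['joints'])"
```

```text
time: 0.77
eef_pos: [395.7, 320.1, 404.5]
tool_rot: [[-1.0, -0.003, -0.0], [-0.003, 1.0, -0.0], [0.0, -0.0, -1.0]]
force: [-0.4, 1.1, -0.0]
opening: 1.003
[395.68745123 320.05288364 404.49913326] [[-9.99996420e-01 -2.66359732e-03 -2.54888461e-04]
 [-2.66351048e-03  9.99996395e-01 -3.40449218e-04]
 [ 2.55794362e-04 -3.39769101e-04 -9.99999910e-01]] 0.7667 [ 6.80143063e-01  2.10870384e-01 -5.02243694e-02  1.31011385e+00
 -1.04392957e-04  6.77479527e-01]
```

```bash
python3 -m crank '[[[-0.025,-0.018,0.01,0],[-0.055,-0.041,0.02,0],[-0.088,-0.065,0.035,0],[-0.12,-0.089,0.05,0],[-0.153,-0.114,0.06,0],[-0.186,-0.138,0.07,0],[-0.215,-0.16,0.08,0],[-0.2357,-0.1753,0.085,0]]]'
python3 -m crank '[[[0,0,0,0],[0,0,0,0],[0,0,0,0],[0,0,0.01,0],[0,0,0.02,0],[0,0,0.03,0],[0,0,0.03,0],[0,0,0.03,0]]]'
python3 -c "
from h import *
import cv2
s=state();print(s['eef_pos'],s['time'])
a=snapshot('top')[:,:,::-1];b=snapshot('side')[:,:,::-1]
cv2.imwrite('pics/d.png',np.hstack([cv2.resize(a[150:250,220:320],(400,400),interpolation=2),cv2.resize(b[130:260,250:380],(400,400),interpolation=2)]))"
```

```text
time: 1.43
eef_pos: [632.2, 143.8, 317.5]
tool_rot: [[-1.0, 0.002, -0.002], [0.002, 1.0, -0.001], [0.002, -0.001, -1.0]]
force: [-1.1, 0.8, 0.5]
opening: 1.006
time: 2.1
eef_pos: [629.4, 146.9, 288.8]
tool_rot: [[-1.0, -0.001, -0.002], [-0.001, 1.0, -0.0], [0.002, -0.0, -1.0]]
force: [0.4, -0.0, -0.2]
opening: 1.001
[629.37159097 146.88776708 288.7546013 ] 2.1
```

View pics/d.png

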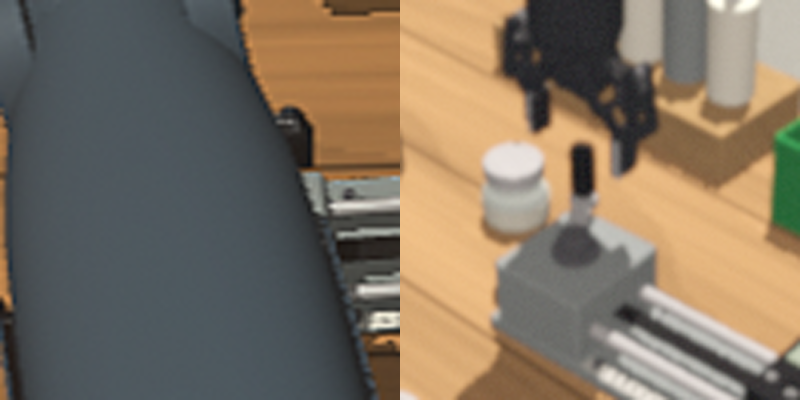

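The side crop shows the knob centred between the open fingers, with the jar clear. I'll descend and grip.

```bash
python3 -m crank '[[[0,0,0.006,0],[0,0,0.012,0],[0,0,0.018,0],[0,0,0.022,0],[0,0,0.022,0],[0,0,0.022,0],[0,0,0.022,0],[0,0,0.022,0]]]' 0 40
python3 -m crank '[[[0,0,0,0],[0,0,0,0],[0,0,0,0],[0,0,0,0],[0,0,0,0],[0,0,0,0],[0,0,0,0],[0,0,0,0]]]' 1 40
```

```text
time: 2.87
eef_pos: [630.2, 146.5, 268.0]
tool_rot: [[-1.0, -0.0, 0.0], [-0.0, 1.0, 0.0], [-0.0, 0.0, -1.0]]
force: [0.2, -0.1, -0.5]
opening: 1.0
time: 3.53
eef_pos: [630.2, 146.6, 268.0]
tool_rot: [[-1.0, -0.0, 0.001], [-0.0, 1.0, 0.0], [-0.001, 0.0, -1.0]]
force: [0.5, 1.2, 2.2]
opening: 0.25
```

```bash
cat >arc.py <<'E'
import sys,numpy as np
t,step=map(float,sys.argv[1:3]);n=int(sys.argv[3]) if len(sys.argv)>3 else 1
for _ in range(n):
    print(f"{t:.3f}",[[round(-.055*(np.cos(t-step*i)-np.cos(t)),4),round(.055*(np.sin(t-step*i)-np.sin(t)),4),0,0] for i in range(1,9)]); t-=8*step
E
python3 arc.py .695 .1; python3 arc.py -.105 .15 5
```

```text
0.695 [[np.float64(-0.0033), np.float64(-0.0044), 0, 0], [np.float64(-0.0062), np.float64(-0.0091), 0, 0], [np.float64(-0.0085), np.float64(-0.0141), 0, 0], [np.float64(-0.0104), np.float64(-0.0192), 0, 0], [np.float64(-0.0117), np.float64(-0.0246), 0, 0], [np.float64(-0.0125), np.float64(-0.03), 0, 0], [np.float64(-0.0128), np.float64(-0.0355), 0, 0], [np.float64(-0.0125), np.float64(-0.041), 0, 0]]
-0.105 [[np.float64(0.0015), np.float64(-0.0081), 0, 0], [np.float64(0.0041), np.float64(-0.0159), 0, 0], [np.float64(0.008), np.float64(-0.0232), 0, 0], [np.float64(0.0128), np.float64(-0.0299), 0, 0], [np.float64(0.0186), np.float64(-0.0357), 0, 0], [np.float64(0.0252), np.float64(-0.0407), 0, 0], [np.float64(0.0325), np.float64(-0.0445), 0, 0], [np.float64(0.0402), np.float64(-0.0473), 0, 0]]
-1.305 [[np.float64(0.0081), np.float64(-0.0016), 0, 0], [np.float64(0.0163), np.float64(-0.0019), 0, 0], [np.float64(0.0245), np.float64(-0.001), 0, 0], [np.float64(0.0325), np.float64(0.0011), 0, 0], [np.float64(0.04), np.float64(0.0044), 0, 0], [np.float64(0.047), np.float64(0.0088), 0, 0], [n
[... 587 characters left out ...]
], [np.float64(-0.0174), np.float64(0.0173), 0, 0], [np.float64(-0.0247), np.float64(0.0211), 0, 0], [np.float64(-0.0325), np.float64(0.0238), 0, 0], [np.float64(-0.0406), np.float64(0.0253), 0, 0], [np.float64(-0.0488), np.float64(0.0256), 0, 0], [np.float64(-0.057), np.float64(0.0246), 0, 0]]
-4.905 [[np.float64(-0.0079), np.float64(-0.0022), 0, 0], [np.float64(-0.0155), np.float64(-0.0055), 0, 0], [np.float64(-0.0224), np.float64(-0.01), 0, 0], [np.float64(-0.0286), np.float64(-0.0154), 0, 0], [np.float64(-0.034), np.float64(-0.0217), 0, 0], [np.float64(-0.0383), np.float64(-0.0287), 0, 0], [np.float64(-0.0415), np.float64(-0.0363), 0, 0], [np.float64(-0.0436), np.float64(-0.0442), 0, 0]]
```

```bash
python3 -m crank '[[[-0.0033,-0.0044,0,0],[-0.0062,-0.0091,0,0],[-0.0085,-0.0141,0,0],[-0.0104,-0.0192,0,0],[-0.0117,-0.0246,0,0],[-0.0125,-0.03,0,0],[-0.0128,-0.0355,0,0],[-0.0125,-0.041,0,0]]]'
python3 -m crank '[[[0.0015,-0.0081,0,0],[0.0041,-0.0159,0,0],[0.008,-0.0232,0,0],[0.0128,-0.0299,0,0],[0.0186,-0.0357,0,0],[0.0252,-0.0407,0,0],[0.0325,-0.0445,0,0],[0.0402,-0.0473,0,0]]]'
```

```text
time: 4.2
eef_pos: [641.4, 104.9, 267.8]
tool_rot: [[-1.0, -0.0, -0.004], [-0.0, 1.0, 0.001], [0.004, 0.001, -1.0]]
force: [-10.9, 4.2, 9.6]
opening: 0.247
time: 4.87
eef_pos: [601.8, 59.5, 267.8]
tool_rot: [[-1.0, -0.002, -0.001], [-0.002, 1.0, 0.006], [0.001, 0.006, -1.0]]
force: [-3.5, 19.5, 2.7]
opening: 0.25
```

```bash
python3 -m crank '[[[0.0083,-0.0012,0,0],[0.0167,-0.001,0,0],[0.025,0.0004,0,0],[0.0332,0.0029,0,0],[0.0408,0.0062,0,0],[0.048,0.0106,0,0],[0.0543,0.0159,0,0],[0.0597,0.0222,0,0]]]'
python3 -m crank '[[[0.0044,0.007,0,0],[0.0077,0.0145,0,0],[0.0098,0.0225,0,0],[0.0107,0.0307,0,0],[0.0104,0.0389,0,0],[0.0089,0.047,0,0],[0.0061,0.0548,0,0],[0.0023,0.0621,0,0]]]'
```

```text
time: 5.53
eef_pos: [542.3, 80.4, 267.9]
tool_rot: [[-1.0, 0.0, 0.001], [0.0, 1.0, -0.001], [-0.001, -0.001, -1.0]]
force: [4.1, 0.7, 0.9]
opening: 0.246
time: 6.2
eef_pos: [539.8, 143.4, 267.8]
tool_rot: [[-1.0, -0.001, -0.001], [-0.001, 1.0, -0.001], [0.001, -0.001, -1.0]]
force: [1.1, -2.9, 6.5]
opening: 0.248
```

```bash
python3 -m crank '[[[-0.0049,0.0066,0,0],[-0.0108,0.0124,0,0],[-0.0174,0.0173,0,0],[-0.0247,0.0211,0,0],[-0.0325,0.0238,0,0],[-0.0406,0.0253,0,0],[-0.0488,0.0256,0,0],[-0.057,0.0246,0,0]]]'
python3 -m crank '[[[-0.0079,-0.0022,0,0],[-0.0155,-0.0055,0,0],[-0.0224,-0.01,0,0],[-0.0286,-0.0154,0,0],[-0.034,-0.0217,0,0],[-0.0383,-0.0287,0,0],[-0.0415,-0.0363,0,0],[-0.0436,-0.0442,0,0]]]'
```

```text
time: 6.87
eef_pos: [597.0, 167.9, 267.8]
tool_rot: [[-1.0, -0.001, -0.002], [-0.001, 1.0, -0.0], [0.002, -0.0, -1.0]]
force: [-3.8, -3.5, 9.0]
opening: 0.245
time: 7.53
eef_pos: [640.5, 123.8, 267.8]
tool_rot: [[-1.0, -0.001, -0.002], [-0.001, 1.0, 0.001], [0.002, 0.001, -1.0]]
force: [-3.1, 2.5, 7.8]
opening: 0.249
```

```bash
python3 -m crank '[[[-0.0003,-0.002,0,0],[-0.0006,-0.004,0,0],[-0.0008,-0.006,0,0],[-0.001,-0.007,0,0],[-0.001,-0.008,0,0],[-0.001,-0.009,0,0],[-0.001,-0.0095,0,0],[-0.001,-0.0095,0,0]]]'
```

```text
time: 8.2
eef_pos: [641.4, 115.5, 267.8]
tool_rot: [[-1.0, -0.002, -0.001], [-0.002, 1.0, 0.004], [0.001, 0.004, -1.0]]
force: [-2.9, 8.1, 6.9]
opening: 0.244
```

```bash
python3 -m crank '[[[0,-0.0005,0,0],[0,-0.001,0,0],[0,-0.0015,0,0],[0,-0.0015,0,0],[0,-0.0015,0,0],[0,-0.0015,0,0],[0,-0.0015,0,0],[0,-0.0015,0,0]]]'
```

```text
time: 8.87
eef_pos: [641.4, 115.0, 267.8]
tool_rot: [[-1.0, -0.003, -0.001], [-0.003, 1.0, 0.006], [0.001, 0.006, -1.0]]
force: [-2.6, 13.0, 5.9]
opening: 0.246
```

The stop is reached: the force climbs while the knob stays put at the expected home angle. I'll relax, release and rise.

```bash
python3 -m crank '[[[0,0.001,0,0],[0,0.002,0,0],[0,0.002,0,0],[0,0.002,0,0],[0,0.002,0,0],[0,0.002,0,0],[0,0.002,0,0],[0,0.002,0,0]]]' 0
python3 -m crank '[[[0,0,-0.005,0],[0,0,-0.015,0],[0,0,-0.03,0],[0,0,-0.045,0],[0,0,-0.06,0],[0,0,-0.075,0],[0,0,-0.09,0],[0,0,-0.095,0]]]'
```

```text
time: 9.53
eef_pos: [642.0, 113.7, 267.7]
tool_rot: [[-1.0, 0.0, -0.0], [0.0, 1.0, -0.0], [0.0, -0.0, -1.0]]
force: [-0.0, -1.0, 0.6]
opening: 1.0
time: 10.2
eef_pos: [642.3, 113.9, 366.2]
tool_rot: [[-1.0, -0.0, 0.004], [-0.0, 1.0, 0.001], [-0.004, 0.001, -1.0]]
force: [1.2, 0.4, -0.0]
opening: 1.001
```

```bash
python3 -m crank '[[[0.01,0.008,0,0],[0.03,0.023,0,0],[0.055,0.043,0,0],[0.08,0.062,0,0],[0.105,0.081,0,0],[0.13,0.101,0,0],[0.155,0.12,0,0],[0.18,0.14,0,0]]]'
python3 -m crank '[[[0.025,0.019,0,0],[0.048,0.037,0.005,0],[0.065,0.05,0.01,0],[0.0765,0.059,0.02,0],[0.0765,0.059,0.03,0],[0.0765,0.059,0.035,0],[0.0765,0.059,0.035,0],[0.0765,0.059,0.035,0]]]'
python3 -c "
from h import *
import cv2
s=state();print(s['eef_pos'],s['time'])
a=snapshot('top')[:,:,::-1];b=snapshot('side')[:,:,::-1]
cv2.imwrite('pics/t1.png',a);cv2.imwrite('pics/s1.png',b)
cv2.imwrite('pics/e.png',np.vstack([cv2.resize(a[165:245,255:415],(600,300),interpolation=2),np.hstack([cv2.resize(b[130:250,140:260],(300,300),interpolation=2),cv2.resize(b[220:310,350:440],(300,300),interpolation=2)])]))"
```

```text
time: 10.87
eef_pos: [459.7, 254.5, 362.2]
tool_rot: [[-1.0, -0.0, -0.001], [-0.0, 1.0, -0.0], [0.001, -0.0, -1.0]]
force: [0.5, 1.2, 0.6]
opening: 1.002
time: 11.53
eef_pos: [385.8, 312.3, 327.4]
tool_rot: [[-1.0, 0.001, -0.001], [0.001, 1.0, -0.001], [0.001, -0.001, -1.0]]
force: [-0.2, 0.4, -0.0]
opening: 1.0
[385.76992579 312.33889547 327.37602708] 11.5333
```

View pics/e.png

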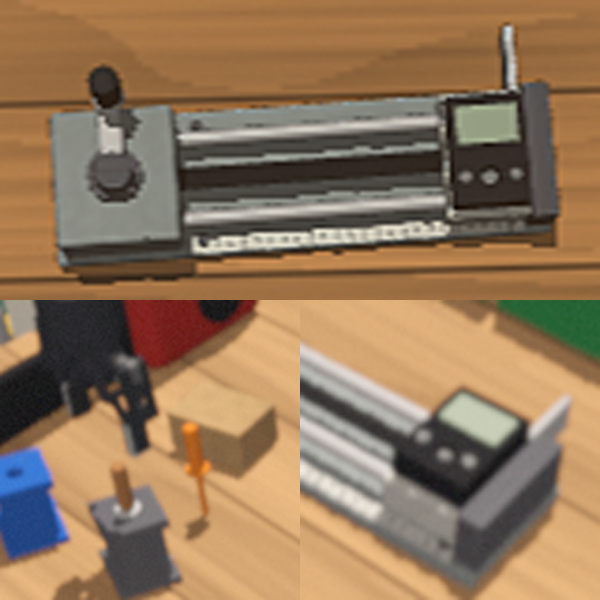

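The carriage sits against the end block with the arm pointing along +x, so it is home. The gripper is above the pin. I'll enlarge the readout to measure the button.

```bash
python3 -c "
import cv2,numpy as np
a=cv2.imread('pics/t1.png');b=cv2.imread('pics/s1.png')
cv2.imwrite('pics/f.png',np.hstack([cv2.resize(a[183:228,370:408],(380,450),interpolation=2),cv2.resize(b[240:285,370:408],(380,450),interpolation=2)]))"
```

```text
(no output)
```

View pics/f.png

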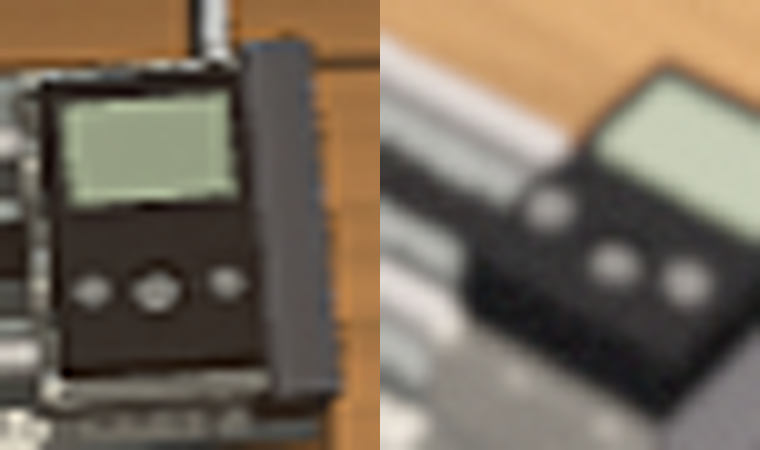

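```bash
python3 -m crank '[[[0,0,0.008,0],[0,0,0.018,0],[0,0,0.03,0],[0,0,0.042,0],[0,0,0.054,0],[0,0,0.062,0],[0,0,0.064,0],[0,0,0.064,0]]]' 0 60
```

```text
time: 12.3
eef_pos: [385.3, 312.6, 262.9]
tool_rot: [[-1.0, 0.0, -0.001], [0.0, 1.0, -0.001], [0.001, -0.001, -1.0]]
force: [0.0, -0.4, -0.2]
opening: 1.002
```

```bash
python3 -m crank '[[[0,0,0,0],[0,0,0,0],[0,0,0,0],[0,0,0,0],[0,0,0,0],[0,0,0,0],[0,0,0,0],[0,0,0,0]]]' 1 60
python3 - <<'E'
from h import *
np.set_printoptions(precision=1,suppress=True)
T=lambda p,z:ray("top",crop(p,10,(370,183)),z)
S=lambda p,z:ray("side",crop((p[0]-380,p[1]),10,(370,240)),z)
for n,f,k1,k2,b in(("top",T,(92,291),(228,283),(157,291)),("side",S,(550,208),(687,283),(613,265))):
    a,c=f(k1,74),f(k2,74); print(n,a,c,"mid",(a+c)/2,"d",np.linalg.norm(a-c),"b",f(b,66))
print("box", np.array([T(p,71) for p in[(42,86),(238,68),(265,365),(58,378)]]), np.mean([T(p,71) for p in[(42,86),(238,68),(265,365),(58,378)]],0))
print("endblk", np.array([T(p,56) for p in[(246,45),(305,40),(337,388),(275,395)]]))
C=lambda p,z:ray("top",crop(p,3.75,(255,165)),z)
print("hub",C((116,173),82),"knob",C((104,80),133))
# reference: known gripper-side check of side camera on the pin
E
```

```text
time: 12.97
eef_pos: [385.4, 312.9, 264.0]
tool_rot: [[-1.0, -0.0, 0.0], [-0.0, 1.0, 0.0], [-0.0, 0.0, -1.0]]
force: [-0.4, -0.2, 4.7]
opening: 0.173
top [ 578.8 -138.3] [ 580.  -174.9] mid [ 579.4 -156.6] d 36.65123605170511 b [ 579.8 -156.8]
side [ 578.6 -138.7] [ 580.  -174.6] mid [ 579.3 -156.6] d 35.92042877557871 b [ 580.6 -155.1]
box [[ 636.  -127.4]
 [ 639.6 -180.6]
 [ 557.9 -184.3]
 [ 555.8 -128.6]] [ 597.3 -155.2]
endblk [[ 649.4 -185.5]
 [ 650.4 -201.7]
 [ 553.6 -206. ]
 [ 552.1 -189.1]]
hub [586.  111.6] knob [641.7 115.3]
```

Both cameras put the button at (579.4, −156.6). The knob seen by camera matches the gripper to within 0.3 mm. I'll lift the pin.

```bash
python3 -m crank '[[[0,0,-0.006,0],[0,0,-0.016,0],[0,0,-0.03,0],[0,0,-0.046,0],[0,0,-0.062,0],[0,0,-0.078,0],[0,0,-0.092,0],[0,0,-0.1,0]]]'
python3 -m crank '[[[-0.006,0.00,0,0],[-0.018,-0.02,0,0],[-0.034,-0.053,0,0],[-0.05,-0.09,0,0],[-0.066,-0.127,0,0],[-0.081,-0.164,0,0],[-0.096,-0.2,0,0],[-0.11,-0.235,0,0]]]'
python3 -c "
from h import *
print(state()['eef_pos'])"
```

```text
time: 13.63
eef_pos: [385.5, 313.0, 365.4]
tool_rot: [[-1.0, -0.0, 0.001], [-0.0, 1.0, 0.001], [-0.001, 0.001, -1.0]]
force: [0.5, 0.3, -0.7]
opening: 0.172
time: 14.3
eef_pos: [496.1, 75.7, 362.8]
tool_rot: [[-1.0, -0.0, -0.001], [-0.0, 1.0, -0.0], [0.001, -0.0, -1.0]]
force: [1.4, 0.3, -1.0]
opening: 0.175
[496.05426251  75.67493385 362.7944785 ]
```

```bash
python3 -m crank '[[[-0.012,-0.034,0,0],[-0.025,-0.068,0,0],[-0.037,-0.103,0,0],[-0.05,-0.138,0,0],[-0.061,-0.17,0,0],[-0.071,-0.199,0,0],[-0.08,-0.222,0,0],[-0.084,-0.2344,0,0]]]'
python3 -m crank '[[[0,0,0,0],[0,0,0.005,0],[0,0,0.01,0],[0,0,0.016,0],[0,0,0.021,0],[0,0,0.025,0],[0,0,0.025,0],[0,0,0.025,0]]]'
python3 -c "
from h import *
import cv2
s=state();print(s['eef_pos'],s['time'])
b=snapshot('side')[:,:,::-1];cv2.imwrite('pics/s2.png',b)
cv2.imwrite('pics/g.png',cv2.resize(b[190:290,340:440],(600,600),interpolation=2))
c=get_calibration('side');K=c['camera_matrix'];E=c['extrinsics']
p=s['eef_pos']
for d in (-247,-189,-185,-160):
    q=K@(E[:3,:3]@(p+[0,0,d])+E[:3,3]);q=q[:2]/q[2];print(d,(q-[340,190]+.5)*6-.5)"
```

```text
time: 14.97
eef_pos: [580.3, -159.6, 362.2]
tool_rot: [[-1.0, 0.002, -0.001], [0.002, 1.0, -0.0], [0.001, -0.0, -1.0]]
force: [-0.8, -1.1, -1.1]
opening: 0.167
time: 15.63
eef_pos: [579.4, -156.1, 338.6]
tool_rot: [[-1.0, -0.001, -0.0], [-0.001, 1.0, 0.0], [0.0, 0.0, -1.0]]
force: [-0.3, -0.5, -0.0]
opening: 0.171
[ 579.3861462  -156.07293943  338.57831088] 15.6333
-247 [325.337032   411.00909037]
-189 [338.5138488  289.94156569]
-185 [339.45773037 281.26925836]
-160 [345.46536603 226.07158885]
```

View pics/g.png

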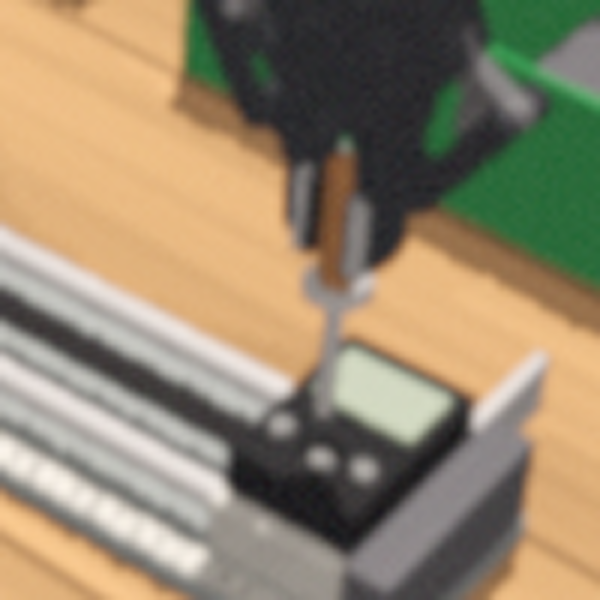

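The tip is visible at (323,415) against a predicted (325,411), and the collar matches too. The pin sits straight and centred over the well, so I'll descend.

```bash
python3 -m crank '[[[0,0,0.004,0],[0,0,0.008,0],[0,0,0.012,0],[0,0,0.016,0],[0,0,0.019,0],[0,0,0.022,0],[0,0,0.022,0],[0,0,0.022,0]]]'
python3 -m crank '[[[0,0,0.001,0],[0,0,0.002,0],[0,0,0.003,0],[0,0,0.004,0],[0,0,0.005,0],[0,0,0.006,0],[0,0,0.006,0],[0,0,0.006,0]]]'
```

```text
time: 16.35
eef_pos: [579.5, -156.5, 316.5]
tool_rot: [[-1.0, -0.0, -0.0], [-0.0, 1.0, 0.0], [0.0, 0.0, -1.0]]
force: [-0.1, 0.1, -0.7]
opening: 0.167
time: 17.02
eef_pos: [579.6, -156.5, 310.9]
tool_rot: [[-1.0, -0.0, 0.0], [-0.0, 1.0, -0.0], [-0.0, -0.0, -1.0]]
force: [0.1, 1.2, 2.3]
opening: 0.175
```

```bash
python3 -m crank '[[[0,0,0.0005,0],[0,0,0.001,0],[0,0,0.0015,0],[0,0,0.002,0],[0,0,0.002,0],[0,0,0.002,0],[0,0,0.002,0],[0,0,0.002,0]]]'
python3 -m crank '[[[0,0,0.0005,0],[0,0,0.001,0],[0,0,0.001,0],[0,0,0.001,0],[0,0,0.001,0],[0,0,0.001,0],[0,0,0.001,0],[0,0,0.001,0]]]'
```

```text
time: 17.68
eef_pos: [579.6, -156.5, 308.9]
tool_rot: [[-1.0, -0.0, 0.0], [-0.0, 1.0, -0.0], [-0.0, -0.0, -1.0]]
force: [0.1, -0.3, 4.6]
opening: 0.168
time: 18.35
eef_pos: [579.6, -156.5, 308.7]
tool_rot: [[-1.0, -0.0, 0.001], [-0.0, 1.0, -0.0], [-0.001, -0.0, -1.0]]
force: [-1.1, 0.8, 11.1]
opening: 0.169
```

The button bottomed: force goes from 4.6 to 11 N over 0.2 mm, at the expected depth. I'll retract and go back to the stand.

```bash
python3 -m crank '[[[0,0,-0.003,0],[0,0,-0.008,0],[0,0,-0.014,0],[0,0,-0.022,0],[0,0,-0.032,0],[0,0,-0.042,0],[0,0,-0.052,0],[0,0,-0.056,0]]]'
python3 -m crank '[[[0.006,0.014,0,0],[0.016,0.039,0,0],[0.028,0.068,0,0],[0.04,0.097,0,0],[0.052,0.126,0,0],[0.064,0.155,0,0],[0.076,0.184,0,0],[0.088,0.213,0,0]]]'
python3 -m crank '[[[0.012,0.029,0,0],[0.024,0.058,0,0],[0.036,0.087,0,0],[0.048,0.116,0,0],[0.06,0.145,0,0],[0.072,0.174,0,0],[0.084,0.203,0,0],[0.095,0.23,0,0]]]'
python3 -m crank '[[[0.007,0.017,0,0],[0.01,0.0235,0,0],[0.011,0.0264,0,0],[0.011,0.0264,0,0],[0.011,0.0264,0,0],[0.011,0.0264,0,0],[0.011,0.0264,0,0],[0.011,0.0264,0,0]]]'
python3 -c "
from h import *
import cv2
s=state();print(s['eef_pos'],s['time'])
b=snapshot('side')[:,:,::-1];a=snapshot('top')[:,:,::-1]
cv2.imwrite('pics/i.png',np.hstack([cv2.resize(b[150:250,140:240],(400,400),interpolation=2),cv2.resize(a[165:245,335:415],(400,400),interpolation=2)]))
c=get_calibration('side');K=c['camera_matrix'];E=c['extrinsics']
p=s['eef_pos']
for d in (-246.8,-188.8):
    q=K@(E[:3,:3]@(p+[0,0,d])+E[:3,3]);q=q[:2]/q[2];print(d,(q-[140,150]+.5)*4-.5)"
```

```text
time: 19.02
eef_pos: [579.8, -156.6, 365.9]
tool_rot: [[-1.0, -0.0, 0.002], [-0.0, 1.0, -0.001], [-0.002, -0.001, -1.0]]
force: [0.6, -0.6, -1.0]
opening: 0.175
time: 19.68
eef_pos: [490.0, 58.1, 363.6]
tool_rot: [[-1.0, -0.0, -0.0], [-0.0, 1.0, 0.0], [0.0, 0.0, -1.0]]
force: [0.5, -0.1, -0.8]
opening: 0.17
time: 20.35
eef_pos: [394.7, 288.0, 363.7]
tool_rot: [[-1.0, -0.001, -0.0], [-0.001, 1.0, 0.0], [0.0, 0.0, -1.0]]
force: [1.1, 0.0, -0.3]
opening: 0.17
time: 21.02
eef_pos: [385.7, 312.2, 363.7]
tool_rot: [[-1.0, 0.001, -0.0], [0.001, 1.0, -0.0], [0.0, -0.0, -1.0]]
force: [-0.2, -0.7, -0.1]
opening: 0.171
[385.74169168 312.17164979 363.74091666] 21.0167
-246.8 [192.81559358 204.1969242 ]
-188.8 [174.07461357 124.55193806]
```

View pics/i.png

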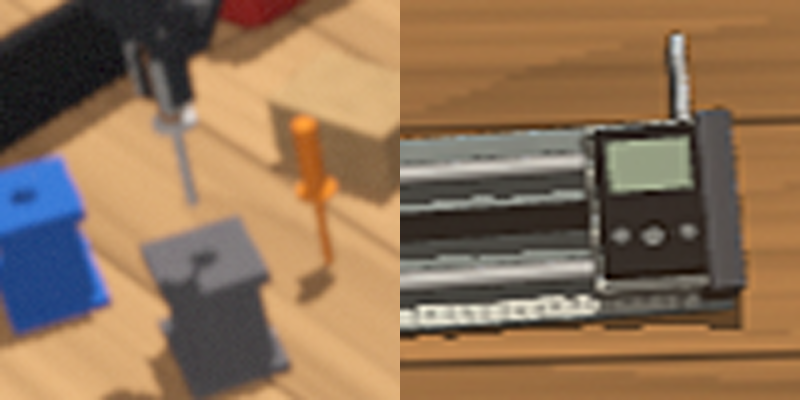

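The tip is at (193,203), as predicted, and the hole is at about (204,257). The carriage is still home and the button has been released. I'll check the hole position, then descend.

```bash
python3 -c "
from h import *
print(ray('side',crop((204,257),4,(140,150)),75), state()['eef_pos'])
print(np.mean([ray('side',crop(p,4,(140,150)),75) for p in ((143,245),(237,217),(271,277),(173,312))],0))"
python3 -m crank '[[[0,0,0.006,0],[0,0,0.014,0],[0,0,0.022,0],[0,0,0.03,0],[0,0,0.036,0],[0,0,0.04,0],[0,0,0.04,0],[0,0,0.04,0]]]'
```

```text
[386.08262418 314.33656089] [385.65993886 312.38031836 363.73784928]
[384.03559038 309.35480852]
time: 21.78
eef_pos: [385.4, 312.9, 323.5]
tool_rot: [[-1.0, -0.0, -0.0], [-0.0, 1.0, -0.0], [0.0, -0.0, -1.0]]
force: [-0.0, 0.1, -1.2]
opening: 0.171
```

```bash
python3 -m crank '[[[0,0,0.004,0],[0,0,0.01,0],[0,0,0.016,0],[0,0,0.022,0],[0,0,0.028,0],[0,0,0.034,0],[0,0,0.038,0],[0,0,0.04,0]]]'
python3 -m crank '[[[0,0,0.004,0],[0,0,0.008,0],[0,0,0.012,0],[0,0,0.015,0],[0,0,0.017,0],[0,0,0.0185,0],[0,0,0.0185,0],[0,0,0.0185,0]]]'
```

```text
time: 22.45
eef_pos: [385.2, 312.7, 282.8]
tool_rot: [[-1.0, -0.0, -0.001], [-0.0, 1.0, -0.001], [0.001, -0.001, -1.0]]
force: [-0.3, 0.1, -1.5]
opening: 0.17
time: 23.12
eef_pos: [385.4, 312.8, 265.2]
tool_rot: [[-1.0, -0.0, -0.0], [-0.0, 1.0, -0.0], [0.0, -0.0, -1.0]]
force: [0.5, 0.8, -0.9]
opening: 0.166
```

Still free, 1.4 mm above the seat. I'll lower it to contact, release and rise.

```bash
python3 -m crank '[[[0,0,0.0005,0],[0,0,0.001,0],[0,0,0.0013,0],[0,0,0.0015,0],[0,0,0.0015,0],[0,0,0.0015,0],[0,0,0.0015,0],[0,0,0.0015,0]]]'
python3 -m crank '[[[0,0,0,0],[0,0,0,0],[0,0,0,0],[0,0,0,0],[0,0,0,0],[0,0,0,0],[0,0,0,0],[0,0,0,0]]]' 0
python3 -m crank '[[[0,0,-0.003,0],[0,0,-0.008,0],[0,0,-0.016,0],[0,0,-0.028,0],[0,0,-0.044,0],[0,0,-0.06,0],[0,0,-0.076,0],[0,0,-0.09,0]]]'
python3 -m crank '[[[0.0,-0.02,0,0],[0,-0.05,0,0],[0,-0.08,0,0],[0,-0.11,0,0],[0,-0.13,0,0],[0,-0.14,0,0],[0,-0.14,0,0],[0,-0.14,0,0]]]'
python3 -c "
from h import *
import cv2
s=state();print(s['eef_pos'],s['time'])
b=snapshot('side')[:,:,::-1];a=snapshot('top')[:,:,::-1]
cv2.imwrite('pics/j.png',np.hstack([cv2.resize(b[170:260,150:240],(400,400),interpolation=2),cv2.resize(a[165:245,255:415],(400,400),interpolation=2)]))"
```

```text
time: 23.78
eef_pos: [385.4, 312.9, 264.0]
tool_rot: [[-1.0, -0.0, 0.0], [-0.0, 1.0, 0.0], [-0.0, 0.0, -1.0]]
force: [-1.0, -0.8, 6.1]
opening: 0.167
time: 24.45
eef_pos: [385.4, 312.8, 263.6]
tool_rot: [[-1.0, -0.0, -0.0], [-0.0, 1.0, -0.0], [0.0, -0.0, -1.0]]
force: [0.5, 1.1, -0.1]
opening: 1.0
time: 25.12
eef_pos: [385.4, 312.9, 355.6]
tool_rot: [[-1.0, -0.0, 0.001], [-0.0, 1.0, 0.001], [-0.001, 0.001, -1.0]]
force: [0.4, 0.8, 1.0]
opening: 0.997
time: 25.78
eef_pos: [385.7, 172.9, 354.3]
tool_rot: [[-1.0, 0.001, 0.001], [0.001, 1.0, 0.001], [-0.001, 0.001, -1.0]]
force: [-0.3, -0.2, -0.9]
opening: 1.001
[385.72169671 172.90982918 354.3421533 ] 25.7833
```

View pics/j.png

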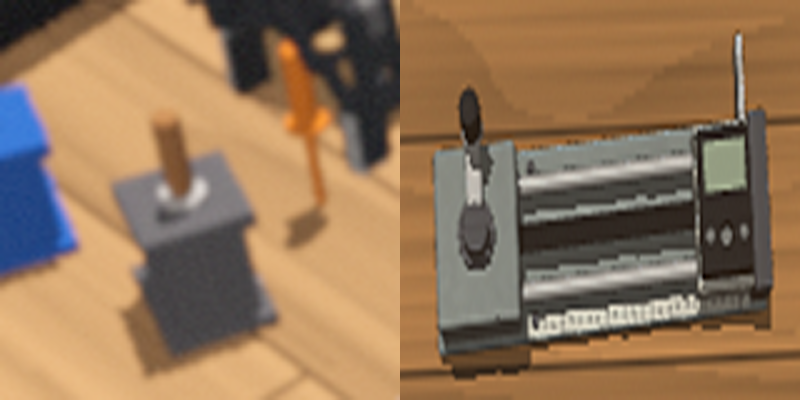

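The pin hangs upright with its collar on the plate, at about (178,190) in the left half. The crank arm points along +x, the carriage is home and the gripper is clear. I'll hand in.

```bash
python3 -c "
from bench import *
print(hand_in())"
```

```text
the job is handed in; nothing more can be done
None
```

The job is handed in after about 26 s of robot time; no verdict was reported.

- **Cranking:** I gripped the knob and turned it clockwise about 6.9 rad to its stop. There the force rose to 13 N with the knob no longer moving. The last picture shows the carriage against its end block and the arm along +x. On the first part of the turn the side force reached about 20 N because my circle's centre was off by about 2 mm; I corrected it and the side force then stayed within a few newtons.
- **Pressing the button:** The two cameras agreed on the button's position to within 0.1 mm, using the midpoint of the keys. The pin met the spring and then a hard stop: 4.6 N to 11 N over 0.2 mm, at the expected depth. I have no direct reading of the button, so the full press is inferred from force and depth.
- **Hanging the pin back:** The collar touched down at the same tool height as when I took the pin (264 mm). The last picture shows it upright in the dark stand with the gripper open and clear.
- **Checks that disagreed:** The hole's centre came out up to 2 mm different between pictures, and a rough centre from the plate corners was about 5 mm off in the last check. The gearbox-to-end-block distance measured 309 mm against the 315 mm I had inferred from the sizes, so I did not rely on it.
- **Bystanders:** I planned paths clear of them and saw nothing move, but did not measure their positions afterwards.

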